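# Hang the check weight on the spring scale

### The job

Check the spring scale: take the larger of the two stirrup weights by its stem and hang it by its stirrup on the scale's hook. Lower it gently until the spring carries it, and only then let go and draw clear, so that it is left hanging still. Leave the smaller stirrup weight where it stands.

Things in the scene. Friction and masses are not known exactly. Their poses are not given: they have to be found in the camera images.
- weight_large: Larger stirrup weight, bare steel, 0.34-0.46 kg, 119 mm tall: round body 44 mm wide, 40 tall; stirrup of 6 mm wire in its y-z plane, its opening facing along x (either way alike), 28 mm wide, from 40 mm up to the bar's underside at 77; square 12 x 12 mm grip stem (sides along x, y) on the axis, free from 84 to 119 mm. Heights from the origin: centre of the underside, z up.
- weight_small: Smaller stirrup weight, same form and steel, 109 mm tall, round body 29 mm wide and 30 mm tall. Loose; leave it. Origin: centre of the underside, z up. Both stand in the flat tray (15 mm rim) or on the thin mat beside it, before an upright board 0.33 m high (x 0.58 to 0.67, y -0.15 to 0.12) that the arm must stay clear of, as of the tall safe at the left.
- hook_seat (a point): Lowest point of the hook's top side, where the bar rests; moves with the hook. The hook, 6 mm round rod, leaves the scale's fixed column (face 95 mm off along +x, top 27 mm above) along -x, z up. Its free tip is 22 mm off along -x, 16 mm above the seat. Opening along x: pass the bar over the tip from the -x side, then lower. Unloaded 168 mm above the bench; base plate 12 mm high.
- scale_hook (a joint): Downward travel (m) of the scale's sprung hook: 0 unloaded, at most 0.045. Spring 157 N/m, starts to give at about 0.5 N. Under the larger weight it settles at 0.018 to 0.026 within about a second.
Not all that is in view belongs to the job. Leave any red or yellow look-alike of the weight_large alone.

How it is judged:
On the way:
1. The larger weight's stirrup is on the hook and the spring is drawn down by more than 12 mm while the gripper still holds the weight (value of joint scale_hook above 0.012 m and horizontal distance between weight_large and hook_seat below 0.02 m and contact force between the fingers and weight_large above 0.5 N), for 0.1 s.
At the end, for the whole second after the job is handed in: The larger stirrup weight hangs upright (0.2 rad) by its stirrup on the hook: axis within 20 mm of the seat, underside 65 to 90 mm below it, hook drawn down over 12 mm and still (20 mm/s), weight at rest (30 mm/s); the smaller one within 30 mm of where it stood (value of joint scale_hook above 0.012 m and velocity of joint scale_hook between -0.02 and 0.02 m/s and horizontal distance between weight_large and hook_seat below 0.02 m and z of weight_large in the frame of hook_seat between -0.09 and -0.065 m and angle between weight_large's own z axis and vertical below 0.2 rad and linear speed of weight_large below 0.03 m/s and distance of weight_small from where it was at the start of the episode below 0.03 m); the robot touches nothing.
It fails at once if The weight is dropped onto the spring: the hook moves down faster than 0.2 m/s (velocity of joint scale_hook above 0.2 m/s).
It fails at once if The smaller stirrup weight is moved by more than 30 mm (distance of weight_small from where it was at the start of the episode above 0.03 m).
It also fails if it takes over 45 s, if anything falls off the work surface, if the arm or the gripper's body presses on something with over 40 N, if the wrist force passes 120 N, or if a joint passes its speed limit or range.

### The arm

A 6-joint arm with a two-finger parallel gripper is mounted at the origin on a cart in front of the work surface, level with it; the furniture and walls round the work are solid. World frame = base frame: x ahead of the robot, y to its left, z up, the work surface at z = 0. Lengths are in m, angles in rad, forces in N, time in s.
With the tool pointing down it reaches from about 0.375 to 0.925 m from the base axis. Payload 5.7 kg.
Tool frame: the origin (TCP) lies midway between the tips of the shut fingers; the grasp point (between the pads) lies 19 mm behind it; z points along the fingers, y is the line along which they close (so a half turn about z gives the same grasp; the last joint's range is limited). The gripper opens to 88 mm and grips with 3 to 60 N. Pads are 20 mm wide; open, the fingers measure 115 mm over their backs; the gripper's body (75 mm by 178 mm) begins 61 mm behind the grasp point.
Start: joints at [-1.369, 0.359, 1.51, -0, 1.272, -0.115], TCP at [0.187, -0.57, 0.223] pointing down, gripper open.
Joint ranges: [-2.97, 2.97], [-1.01, 2.36], [0.21, 2.38], [-0.96, 4.11], [0.2, 2.71], [-2.98, 2.98]. Speed limits (rad/s): [2.39, 2.39, 3.14, 3.14, 3.14, 3.14].

### API

Orientations are given as a 3x3 rotation matrix whose columns are the frame's x, y, z axes.
In Python, from plant import r gives the robot as it stands.
- The arm moves only by the shell command python3 -m inch 'ROWS' [FORCE]. ROWS is JSON, a list of rows, each an object with "hand": the opening in per cent of the stroke, from 0 (shut) to 100 (fully open); "translation": the shift along the tool's x, y, z in mm, a list of three; "angular": the turn, a rotation vector about the tool's x, y, z in degrees, a list of three. A call has 1 to 8 rows; each row is the pose to reach, as a shift and turn from the pose commanded when the call began, along the tool's axes at that moment; what a row does not reach only later rows make up. A row lasts 1/12 s, in which the tool goes at most 41.7 mm and 7.16 degrees, less where a joint would pass 70% of its speed; a pose out of reach is approached as far as the arm can. A call with a gripper value outside its range is refused whole. The fingers move at their own pace and stop on an object; FORCE is the grip in N (left out, the last holds). Time passes only in rows, so rows that repeat a pose let the fingers close. It gives the time, the measured TCP pose, the force, the opening and the grip force at its end, in the units of the state.
- r.get_obs(): the state, without advancing time (a new reading comes with each control period).
- r.read_camera(name): name is "scene" or "top" or "wrist"; returns (picture, depth): 420x560x3 uint8, blue, green, red; 420x560 float32, m along the optical axis (not along the pixel's ray), 0 where there is no reading.
- r.calibration(name): a dict with "intrinsics" (3x3 intrinsics, pixels), "camera_from_world" (4x4, takes a point from world to camera coordinates). Camera axes: x right, y up, looking along -z (the intrinsics and any distortion apply to the point x, -y, -z); pixel columns grow to the right and rows downward; lengths in m; the calibration is good to about 2 mm. A picture is of the moment at which its call begins: read the wrist's pose just before it. calibration takes no time and is no camera call; for the wrist camera it gives the pose at the moment of the call.
- r.job_done(): hands the job in; it is judged then, once.
The state is a dict: "t": time; "qpos": joint angles; "qd": joint speeds; "tau": joint torques, N m; "tool_pos": TCP position; "tcp_rot": TCP orientation; "wrist_force": force on the tool from outside, world axes, zero at the start; "wrist_torque": the same for the moment, N m; "width": opening from 0.0 (shut) to 1.0 (fully open); "gripper_force": force on a finger pad.
Only numpy, scipy, OpenCV 4.12 (cv2) and the standard library are available. Lean on these libraries where they do the work, as an engineer would, in place of code of your own. Each camera call takes 0.05 s, during which the arm holds its last target. There are 200 camera calls.

## Working session

There is one attempt and no reset: what is moved stays moved. The work goes in short steps, Python scripts to look and compute and a shell command to move; the robot and the scene stay as the last step left them, time stands still between calls to the robot, and variables do not carry over. Pictures are saved under pics/ and viewed, at most 10 in all, crops included, and the job is handed in when it is done.

```bash
mkdir -p pics; ls
cat > h.py <<'E'
import numpy as np, cv2
from plant import r
def grab(n):
    K=np.array(r.calibration(n)["intrinsics"]);T=np.array(r.calibration(n)["camera_from_world"])
    im,d=r.read_camera(n); return im,d,K,T
def world(d,K,T):
    v,u=np.mgrid[:d.shape[0],:d.shape[1]]
    x=(u-K[0,2])/K[0,0]*d; y=(v-K[1,2])/K[1,1]*d
    p=np.stack([x,-y,-d,np.ones_like(d)],-1)
    w=(p@np.linalg.inv(T).T)[...,:3]; w[d==0]=np.nan; return w
E
python3 - <<'E'
from h import *
for n in("scene","top"):
    im,d,K,T=grab(n); cv2.imwrite(f"pics/{n}0.png",im); np.savez(f"{n}0.npz",im=im,d=d,K=K,T=T)
    print(n,K.round(1).tolist(),np.linalg.inv(T).round(3).tolist())
print(r.get_obs(), r.calibration("top").keys())
E
```

```text
pics
scene [[483.4, 0.0, 285.5], [0.0, 483.4, 210.6], [0.0, 0.0, 1.0]] [[0.982, -0.098, 0.161, 0.632], [0.189, 0.544, -0.817, -0.889], [-0.007, 0.833, 0.553, 0.725], [0.0, 0.0, 0.0, 1.0]]
top [[495.1, 0.0, 278.1], [0.0, 495.1, 214.8], [0.0, 0.0, 1.0]] [[-0.018, 0.987, -0.159, 0.281], [-1.0, -0.018, 0.005, -0.024], [0.002, 0.159, 0.987, 1.321], [0.0, 0.0, 0.0, 1.0]]
{'t': 0.1, 'qpos': array([-1.36908907e+00,  3.59419391e-01,  1.51132109e+00, -4.60505392e-07,
        1.27249857e+00, -1.15118620e-01]), 'qd': array([-0.00087612, -0.00209271, -0.00244049,  0.00135843,  0.00056554,
       -0.00071712]), 'tau': array([ 2.96690396e-04, -5.16359067e+01, -2.71407706e+01,  6.76474418e-02,
        2.76417006e-02, -3.11292683e-05]), 'tool_pos': array([ 0.18678764, -0.56952972,  0.22190293]), 'tcp_rot': array([[ 9.50229098e-01,  3.11551845e-01, -3.30273920e-04],
       [ 3.11551963e-01, -9.50227748e-01,  1.61292863e-03],
       [ 1.88675447e-04, -1.63554920e-03, -9.99998645e-01]]), 'wrist_force': array([1.23131152, 0.14446545, 1.40084822]), 'wrist_torque': array([-0.02659401, -0.00741193, -0.02671631]), 'gripper_force': 0.0, 'width': 0.9999208826342231} dict_keys(['intrinsics', 'camera_from_world'])
```

View pics/scene0.png

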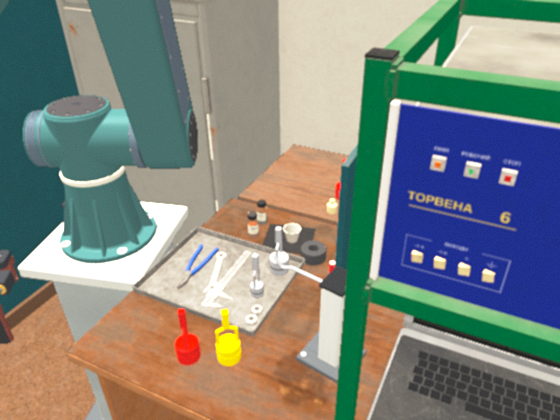

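View pics/top0.png

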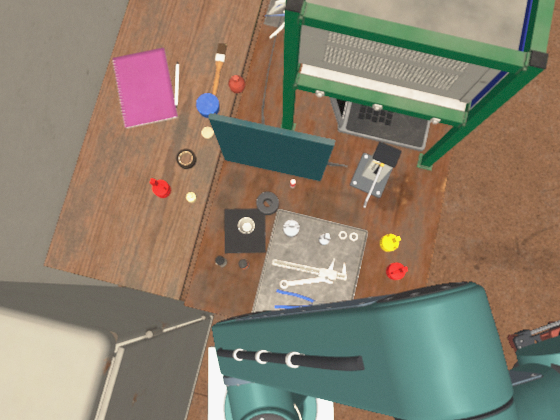

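Scene picture: steel stirrup weights in the tray at (279,258), which looks larger, and (257,284), which looks smaller. Red look-alikes are at scene (187,347) and top (160,188), a yellow one at (228,347). A cup stands on the mat at (292,232) and a dark ring at (313,250). The scale column is at (335,320), with its hook reaching left to about (283,266). In the top view the candidates are (291,228), (324,238) and, on the mat, (246,226). The description points to the steel one at top (291,228) / scene (279,258); I'll check it in a close crop and measure.

Run:
```python
from h import *
S=np.load("scene0.npz");P=np.load("top0.npz")
a=cv2.resize(S["im"][215:335,235:360],None,fx=3.2,fy=4,interpolation=3)[:480]
a=cv2.resize(S["im"][215:335,230:360],(390,360),interpolation=3)
b=cv2.resize(P["im"][140:260,270:400],(390,360),interpolation=3)
cv2.imwrite("pics/crop1.png",np.hstack([a,b]))
for nm,A,boxes in(("scene",S,[(265,220,300,275),(245,250,270,300),(275,255,330,290)]),("top",P,[(275,215,305,240),(314,228,334,248),(355,140,405,215)])):
    w=world(A["d"],A["K"],A["T"])
    for u0,v0,u1,v1 in boxes:
        q=w[v0:v1,u0:u1].reshape(-1,3);q=q[np.isfinite(q[:,0])]
        print(nm,(u0,v0))
        for lo in np.arange(0.0,.26,.02):
            s=q[(q[:,2]>lo)&(q[:,2]<=lo+.02)]
            if len(s)>2: print("  z%.2f"%lo,len(s),np.median(s,0).round(4),s.min(0).round(3),s.max(0).round(3))
```

```text
scene (265, 220)
  z0.00 852 [0.4482 0.019  0.002 ] [ 0.379 -0.088  0.   ] [0.499 0.14  0.02 ]
  z0.02 338 [0.4564 0.0361 0.0318] [ 0.431 -0.086  0.02 ] [0.5   0.079 0.04 ]
  z0.04 98 [ 0.4556 -0.0591  0.0412] [ 0.434 -0.086  0.04 ] [ 0.475 -0.044  0.059]
  z0.06 31 [ 0.4532 -0.0783  0.0728] [ 0.449 -0.085  0.061] [ 0.455 -0.046  0.08 ]
  z0.08 45 [ 0.4536 -0.0667  0.0908] [ 0.446 -0.074  0.081] [ 0.459 -0.058  0.099]
  z0.10 61 [ 0.4539 -0.0663  0.1116] [ 0.446 -0.071  0.1  ] [ 0.459 -0.056  0.12 ]
  z0.12 5 [ 0.4527 -0.065   0.1206] [ 0.451 -0.069  0.12 ] [ 0.454 -0.062  0.121]
  z0.16 103 [ 0.5028 -0.2426  0.1728] [ 0.482 -0.256  0.163] [ 0.531 -0.229  0.18 ]
  z0.18 8 [ 0.4808 -0.2328  0.1818] [ 0.479 -0.234  0.18 ] [ 0.483 -0.227  0.183]
scene (245, 250)
  z0.00 623 [ 0.4119 -0.0876  0.0014] [ 0.36  -0.169  0.   ] [0.45  0.001 0.02 ]
  z0.02 143 [ 0.4247 -0.1544  0.0302] [ 0.409 -0.166  0.02 ] [ 0.437 -0.065  0.039]
  z0.04 42 [ 0.4228 -0.1579  0.0516] [ 0.419 -0.163  0.041] [ 0.427 -0.138  0.059]
  z0.06 41 [ 0.4217 -0.1538  0.0711] [ 0.416 -0.162  0.061] [ 0.428 -0.136  0.08 ]
[... 1940 characters left out ...]
302  0.04 ] [ 0.626 -0.257  0.06 ]
  z0.06 45 [ 0.5899 -0.2726  0.0702] [ 0.576 -0.303  0.06 ] [ 0.629 -0.258  0.08 ]
  z0.08 46 [ 0.5898 -0.2728  0.0904] [ 0.576 -0.305  0.08 ] [ 0.629 -0.258  0.099]
  z0.10 49 [ 0.5888 -0.2742  0.1093] [ 0.576 -0.301  0.101] [ 0.63  -0.258  0.119]
  z0.12 51 [ 0.5896 -0.2706  0.1294] [ 0.576 -0.302  0.12 ] [ 0.627 -0.257  0.14 ]
  z0.14 49 [ 0.5886 -0.2745  0.1502] [ 0.576 -0.303  0.141] [ 0.629 -0.258  0.159]
  z0.16 152 [ 0.5559 -0.2628  0.1752] [ 0.485 -0.303  0.16 ] [ 0.601 -0.232  0.18 ]
  z0.18 470 [ 0.6012 -0.2861  0.1963] [ 0.482 -0.322  0.18 ] [ 0.634 -0.23   0.2  ]
  z0.20 28 [ 0.6037 -0.2835  0.2008] [ 0.577 -0.315  0.2  ] [ 0.631 -0.259  0.203]
```

View pics/crop1.png

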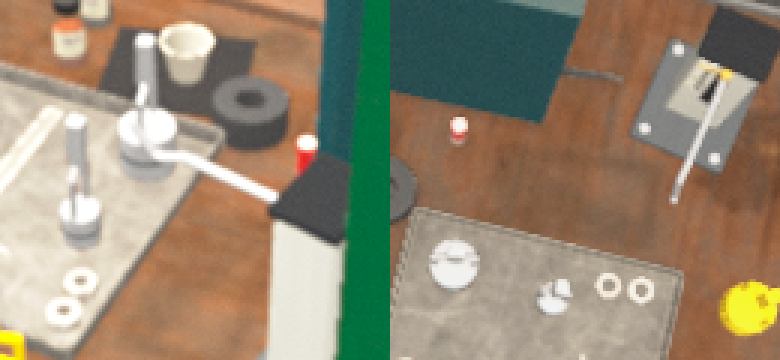

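The crop shows the larger steel weight (wide body, stem upright) in the tray beside the smaller one. The hook's free tip is at crop (157,152) left and (673,200) right, and a grey rod juts from the board at (595,75) right. Next I fit the hook line and the stirrup plane, and look for tall obstacles.

Run:
```python
from h import *
def fit(q):
    c=np.median(q,0);_,_,v=np.linalg.svd(q-q.mean(0));return q.mean(0).round(4),np.degrees(np.arctan2(v[0,1],v[0,0])).round(1)
for n in("scene","top"):
    A=np.load(n+"0.npz");w=world(A["d"],A["K"],A["T"]);q=w.reshape(-1,3);q=q[np.isfinite(q[:,0])]
    def box(x0,x1,y0,y1,z0,z1):
        return q[(q[:,0]>x0)&(q[:,0]<x1)&(q[:,1]>y0)&(q[:,1]<y1)&(q[:,2]>z0)&(q[:,2]<z1)]
    h=box(.46,.57,-.29,-.2,.15,.2);print(n,"hook",len(h),fit(h[:,:2]))
    c,_=fit(h[:,:2]);
    d=np.array([np.cos(np.radians(-22)),np.sin(np.radians(-22))])
    s=(h[:,:2]-c)@d
    for lo in np.arange(-.06,.07,.006):
        m=(s>=lo)&(s<lo+.006)
        if m.sum(): print("   s%.3f"%lo,m.sum(),h[m].mean(0).round(4),"zmax %.4f"%h[m,2].max())
    b=box(.42,.49,-.1,-.03,.055,.086);print(" bar",len(b),fit(b[:,:2]),b.min(0).round(3),b.max(0).round(3))
    b=box(.42,.49,-.1,-.03,.09,.13);print(" stem",len(b),b.mean(0).round(4),b.min(0).round(3),b.max(0).round(3))
    b=box(.57,.64,-.33,-.24,.19,.21);print(" coltop",cv2.minAreaRect(b[:,:2].astype(np.float32)*1000))
    b=box(.53,.75,-.3,-.14,.03,.5);b=b[~((b[:,0]<.66)&(b[:,1]<-.22))&(b[:,2]>.03)]
    print(" rod?",len(b),np.percentile(b,[2,50,98],axis=0).round(3).tolist())
    t=box(.3,.75,-.6,.1,.24,.6)
    hh,_,_=np.histogram2d(t[:,0],t[:,1],bins=[np.arange(.3,.76,.05),np.arange(-.6,.11,.05)]);print(hh.astype(int))
```

```text
scene hook 191 (array([ 0.5231, -0.2515]), np.float64(-25.0))
   s-0.054 2 [ 0.4797 -0.2289  0.1815] zmax 0.1817
   s-0.048 14 [ 0.4825 -0.2329  0.1796] zmax 0.1833
   s-0.042 17 [ 0.4878 -0.2347  0.1737] zmax 0.1783
   s-0.036 16 [ 0.4935 -0.2374  0.1676] zmax 0.1713
   s-0.030 8 [ 0.4987 -0.2402  0.1657] zmax 0.1683
   s-0.024 9 [ 0.504  -0.2432  0.1681] zmax 0.1715
   s-0.018 9 [ 0.5098 -0.2457  0.171 ] zmax 0.1733
   s-0.012 7 [ 0.5151 -0.2481  0.1739] zmax 0.1768
   s-0.006 11 [ 0.5201 -0.2507  0.1741] zmax 0.1761
   s-0.000 11 [ 0.5254 -0.2526  0.1736] zmax 0.1752
   s0.006 13 [ 0.5312 -0.2552  0.1734] zmax 0.1761
   s0.012 9 [ 0.5367 -0.2584  0.1737] zmax 0.1754
   s0.018 12 [ 0.5422 -0.2599  0.1736] zmax 0.1763
   s0.024 11 [ 0.5476 -0.2631  0.1734] zmax 0.1756
   s0.030 12 [ 0.5531 -0.2656  0.1738] zmax 0.1770
   s0.036 13 [ 0.5588 -0.2675  0.1727] zmax 0.1751
   s0.042 10 [ 0.5644 -0.2704  0.1736] zmax 0.1751
   s0.048 7 [ 0.5683 -0.273   0.1737] zmax 0.1752
 bar 50 (array([ 0.4529, -0.0699]), np.float64(-93.7)) [ 0.448 -0.085  0.056] [ 0.458 -0.044  0.086]
 stem 89 [ 0.453
[... 2312 characters left out ...]
9, -0.215, 0.365], [0.747, -0.142, 0.486]]
[[   0    0    0    0    0    0    0    0    0    0    0    0    0    0]
 [   0    0    0    0    0    0    0    0    0    0    0    0    0    0]
 [   0    0    0    0    0    0    0    0    0    0    0    0    0    0]
 [   0    0    0    0    0    0    0    0    0    0    0    0    0    0]
 [   0    0    0    0    0    0    0    0    0    0    0    0    0    0]
 [   0    0    0    0    0    0    0    0    0  389   94    0    0    0]
 [   0    0    1 2256  782  202    0    0    0   49  362  452  448  404]
 [   0    0  171 1924 1838 1809 1265 1046  637   85    0    0    0   43]
 [   0    0  417 1001  822 1161 1689 1659 1833 1574 1725  300    0    0]]
```

```bash
cat >> h.py <<'E'
from scipy.spatial.transform import Rotation as Ro
def to(x,y,z,yaw):
    "shift (mm) and turn (deg) in tool axes to TCP (x,y,z), pointing down, closing axis at yaw deg"
    o=r.get_obs();R=np.array(o["tcp_rot"]);a=np.radians(yaw)
    Y=np.array([np.cos(a),np.sin(a),0]);Z=np.array([0,0,-1.]);G=np.stack([np.cross(Y,Z),Y,Z],1)
    print("t",round(o["t"],2),"tcp",np.round(o["tool_pos"],4),"shift",(R.T@(np.array([x,y,z])-o["tool_pos"])*1000).round(1),
      "turn",np.degrees(Ro.from_matrix(R.T@G).as_rotvec()).round(1),"w %.3f gf %.1f"%(o["width"],o["gripper_force"]),"F",np.round(o["wrist_force"],1))
E
python3 - <<'E'
from h import *
A=np.load("top0.npz");w=world(A["d"],A["K"],A["T"])
for u in range(326,352,3):
    c=w[158:172,u]; k=np.nanargmax(c[:,2]); print(u,158+k,c[k].round(3))
to(.4535,-.064,.16,-93.8)
E
```

```text
326 158 [ 0.588 -0.141  0.225]
329 158 [ 0.585 -0.147  0.235]
332 163 [ 0.633 -0.18   0.013]
335 165 [ 0.627 -0.188  0.012]
338 163 [ 0.634 -0.197  0.008]
341 165 [ 0.627 -0.204  0.011]
344 165 [ 0.627 -0.212  0.011]
347 165 [ 0.627 -0.221  0.009]
350 166 [ 0.624 -0.229  0.009]
t 0.1 tcp [ 0.1868 -0.5695  0.2219] shift [ 410.9 -397.2   62.6] turn [-0.1  0.  22. ] w 1.000 gf 0.0 F [1.2 0.1 1.4]
```

The grey rod lies flat on the bench, so it is no obstacle. Moving above the weight.

```bash
python3 -m inch '[{"hand":100,"translation":[411,-397,0],"angular":[0,0,7]},{"hand":100,"translation":[411,-397,0],"angular":[0,0,14]},{"hand":100,"translation":[411,-397,0],"angular":[0,0,22]},{"hand":100,"translation":[411,-397,0],"angular":[0,0,22]},{"hand":100,"translation":[411,-397,0],"angular":[0,0,22]},{"hand":100,"translation":[411,-397,0],"angular":[0,0,22]},{"hand":100,"translation":[411,-397,0],"angular":[0,0,22]},{"hand":100,"translation":[411,-397,0],"angular":[0,0,22]}]' 20; python3 -c "
from h import *
to(.4535,-.064,.16,-93.8);to(.4535,-.064,.222,-93.8)"
```

```text
t: 0.77
tool_pos: [0.3428, -0.2733, 0.2225]
tcp_rot: [[0.998, -0.068, -0.0], [-0.068, -0.998, 0.0], [-0.0, -0.0, -1.0]]
wrist_force: [-0.2, -1.1, -0.2]
width: 1.002
gripper_force: 0.0
t 0.77 tcp [ 0.3428 -0.2733  0.2225] shift [  96.3 -216.3   62.6] turn [-0.   0.  -0.1] w 1.002 gf 0.0 F [-0.2 -1.1 -0.2]
t 0.77 tcp [ 0.3428 -0.2733  0.2225] shift [  96.3 -216.3    0.6] turn [-0.   0.  -0.1] w 1.002 gf 0.0 F [-0.2 -1.1 -0.2]
```

```bash
python3 -m inch '[{"hand":100,"translation":[80,-180,0],"angular":[0,0,0]},{"hand":100,"translation":[80,-180,0],"angular":[0,0,0]},{"hand":100,"translation":[80,-180,0],"angular":[0,0,0]},{"hand":100,"translation":[80,-180,0],"angular":[0,0,0]},{"hand":100,"translation":[80,-180,0],"angular":[0,0,0]},{"hand":100,"translation":[80,-180,0],"angular":[0,0,0]},{"hand":100,"translation":[80,-180,0],"angular":[0,0,0]},{"hand":100,"translation":[80,-180,0],"angular":[0,0,0]}]'
python3 - <<'E'
from h import *
to(.4535,-.064,.16,-93.8)
im,d,K,T=grab("wrist");cv2.imwrite("pics/wrist1.png",im);np.savez("wrist1.npz",im=im,d=d,K=K,T=T)
w=world(d,K,T);q=w.reshape(-1,3);q=q[np.isfinite(q[:,0])]
for z0,z1 in((.09,.115),(.114,.13),(.056,.086),(.035,.05)):
    b=q[(abs(q[:,0]-.4535)<.04)&(abs(q[:,1]+.064)<.04)&(q[:,2]>z0)&(q[:,2]<z1)]
    if len(b)>4:
        R=cv2.minAreaRect(b[:,:2].astype(np.float32)*1000);print(z0,len(b),b.mean(0).round(4),b.min(0).round(4),b.max(0).round(4),R)
E
```

```text
t: 1.43
tool_pos: [0.434, -0.1014, 0.2224]
tcp_rot: [[0.998, -0.066, -0.001], [-0.066, -0.998, -0.0], [-0.001, 0.0, -1.0]]
wrist_force: [0.4, 0.2, 0.9]
width: 0.997
gripper_force: 0.0
t 1.43 tcp [ 0.434  -0.1014  0.2224] shift [ 17.  -38.7  62.4] turn [0. 0. 0.] w 0.997 gf 0.0 F [0.4 0.2 0.9]
0.09 101 [ 0.455  -0.0654  0.1029] [ 0.4465 -0.069   0.0901] [ 0.4577 -0.0576  0.115 ] ((454.4487609863281, -65.54683685302734), (15.159968376159668, 7.355042934417725), 46.02005386352539)
0.114 194 [ 0.4519 -0.0632  0.12  ] [ 0.4454 -0.0689  0.1141] [ 0.4576 -0.057   0.1224] ((451.3898620605469, -62.773162841796875), (12.075264930725098, 12.04465103149414), 87.13383483886719)
0.056 177 [ 0.4522 -0.0646  0.0762] [ 0.4464 -0.0826  0.0573] [ 0.4574 -0.0428  0.0853] ((452.4128723144531, -62.923248291015625), (39.6094856262207, 10.464969635009766), 82.69929504394531)
0.035 765 [ 0.4561 -0.065   0.0413] [ 0.4295 -0.0846  0.035 ] [ 0.4728 -0.0408  0.0496] ((453.29669189453125, -65.13693237304688), (42.85301971435547, 37.309425354003906), 42.518096923828125)
```

View pics/wrist1.png

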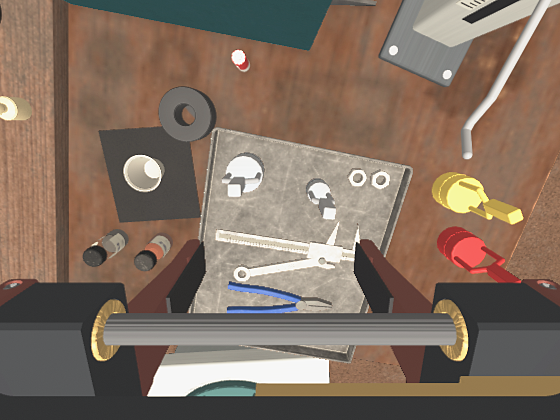

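The wrist view shows the larger weight at (240,175), with its square stem top at (236,188). The smaller one is at (320,197) and the hook tip is at (467,150). The stem top measures 12x12 mm at (0.4515,-0.063), z 0.121, as it should.

```bash
python3 -m inch '[{"hand":100,"translation":[15.4,-39.5,0],"angular":[0,0,0]},{"hand":100,"translation":[15.4,-39.5,0],"angular":[0,0,0]},{"hand":100,"translation":[15.4,-39.5,40],"angular":[0,0,0]},{"hand":100,"translation":[15.4,-39.5,70],"angular":[0,0,0]},{"hand":100,"translation":[15.4,-39.5,85],"angular":[0,0,0]},{"hand":100,"translation":[15.4,-39.5,85],"angular":[0,0,0]},{"hand":100,"translation":[15.4,-39.5,85],"angular":[0,0,0]}]'
python3 - <<'E'
from h import *
to(.4517,-.063,.088,-93.5)
E
```

```text
t: 2.07
tool_pos: [0.4516, -0.0638, 0.1373]
tcp_rot: [[0.998, -0.069, -0.002], [-0.069, -0.998, 0.001], [-0.002, -0.0, -1.0]]
wrist_force: [-0.1, 1.0, 0.9]
width: 0.996
gripper_force: 0.0
t 2.07 tcp [ 0.4516 -0.0638  0.1373] shift [ 0.2 -0.7 49.3] turn [-0.   0.1 -0.5] w 0.996 gf 0.0 F [-0.1  1.   0.9]
```

```bash
python3 -m inch '[{"hand":100,"translation":[0,-0.7,25],"angular":[0,0,0]},{"hand":60,"translation":[0,-0.7,49],"angular":[0,0,0]},{"hand":30,"translation":[0,-0.7,49],"angular":[0,0,0]},{"hand":0,"translation":[0,-0.7,49],"angular":[0,0,0]},{"hand":0,"translation":[0,-0.7,49],"angular":[0,0,0]},{"hand":0,"translation":[0,-0.7,49],"angular":[0,0,0]},{"hand":0,"translation":[0,-0.7,49],"angular":[0,0,0]},{"hand":0,"translation":[0,-0.7,49],"angular":[0,0,0]}]' 30
python3 - <<'E'
from h import *
to(.4517,-.063,.088,-93.5)
E
```

```text
t: 2.73
tool_pos: [0.4533, -0.0623, 0.0897]
tcp_rot: [[0.998, -0.067, 0.002], [-0.067, -0.998, -0.0], [0.002, 0.0, -1.0]]
wrist_force: [-0.6, 0.3, -0.4]
width: 0.508
gripper_force: 0.0
t 2.73 tcp [ 0.4533 -0.0623  0.0897] shift [-1.6  0.8  1.7] turn [ 0.  -0.1 -0.3] w 0.508 gf 0.0 F [-0.6  0.3 -0.4]
```

```bash
python3 -m inch '[{"hand":0,"translation":[0,0,0],"angular":[0,0,0]},{"hand":0,"translation":[0,0,0],"angular":[0,0,0]},{"hand":0,"translation":[0,0,0],"angular":[0,0,0]},{"hand":0,"translation":[0,0,0],"angular":[0,0,0]},{"hand":0,"translation":[0,0,0],"angular":[0,0,0]},{"hand":0,"translation":[0,0,0],"angular":[0,0,0]},{"hand":0,"translation":[0,0,0],"angular":[0,0,0]},{"hand":0,"translation":[0,0,0],"angular":[0,0,0]}]' 30
python3 - <<'E'
from h import *
for i in range(3): to(.4517,-.063,.088,-93.5)
E
```

```text
t: 3.4
tool_pos: [0.4525, -0.062, 0.0886]
tcp_rot: [[0.998, -0.067, -0.0], [-0.067, -0.998, 0.0], [-0.0, -0.0, -1.0]]
wrist_force: [0.6, -0.1, -0.2]
width: 0.136
gripper_force: 30.0
t 3.4 tcp [ 0.4525 -0.062   0.0886] shift [-0.8  1.   0.6] turn [-0.   0.  -0.3] w 0.136 gf 30.0 F [ 0.6 -0.1 -0.2]
t 3.4 tcp [ 0.4525 -0.062   0.0886] shift [-0.8  1.   0.6] turn [-0.   0.  -0.3] w 0.136 gf 30.0 F [ 0.6 -0.1 -0.2]
t 3.4 tcp [ 0.4525 -0.062   0.0886] shift [-0.8  1.   0.6] turn [-0.   0.  -0.3] w 0.136 gf 30.0 F [ 0.6 -0.1 -0.2]
```

Gripped: the opening is 12 mm and the pad force 30 N. Lifting straight up first.

```bash
python3 -m inch '[{"hand":0,"translation":[0,0,-10],"angular":[0,0,0]},{"hand":0,"translation":[0,0,-35],"angular":[0,0,0]},{"hand":0,"translation":[0,0,-65],"angular":[0,0,0]},{"hand":0,"translation":[0,0,-100],"angular":[0,0,0]},{"hand":0,"translation":[0,0,-130],"angular":[0,0,0]},{"hand":0,"translation":[0,0,-150],"angular":[0,0,0]},{"hand":0,"translation":[0,0,-150],"angular":[0,0,0]},{"hand":0,"translation":[0,0,-150],"angular":[0,0,0]}]' 30
python3 - <<'E'
from h import *
A=np.load("top0.npz");w=world(A["d"],A["K"],A["T"]);q=w.reshape(-1,3);m=(A["im"].astype(int)[...,2]>150)&(A["im"].astype(int)[...,0]<80)
m[:, :370]=0;m[:220]=0;m[285:]=0;m=m.ravel();print(q[m].min(0),q[m].max(0),m.sum())
m2=m&(q[:,2]>.08);print(q[m2].min(0),q[m2].max(0))
to(.441,-.213,.238,-115)
E
```

```text
t: 4.07
tool_pos: [0.4527, -0.0621, 0.2387]
tcp_rot: [[0.998, -0.067, 0.001], [-0.067, -0.998, -0.0], [0.001, 0.0, -1.0]]
wrist_force: [-1.1, -0.5, -4.9]
width: 0.138
gripper_force: 30.0
[nan nan nan] [nan nan nan] 2009
[ 0.33072381 -0.33931821  0.08002577] [ 0.42448435 -0.31324159  0.12352671]
t 4.07 tcp [ 0.4527 -0.0621  0.2387] shift [ -1.5 151.3   0.7] turn [-0.  -0.1 21.2] w 0.138 gf 30.0 F [-1.1 -0.5 -4.9]
```

```bash
python3 -m inch '[{"hand":0,"translation":[0,15,0],"angular":[0,0,3]},{"hand":0,"translation":[0,45,0],"angular":[0,0,7]},{"hand":0,"translation":[0,78,0],"angular":[0,0,12]},{"hand":0,"translation":[-1,110,0],"angular":[0,0,17]},{"hand":0,"translation":[-1,138,0],"angular":[0,0,21]},{"hand":0,"translation":[-1.5,151,0],"angular":[0,0,21]},{"hand":0,"translation":[-1.5,151,0],"angular":[0,0,21]},{"hand":0,"translation":[-1.5,151,0],"angular":[0,0,21]}]' 30
python3 - <<'E'
from h import *
to(.441,-.213,.201,-115)
im,d,K,T=grab("wrist");im2,d2,K2,T2=grab("scene")
np.savez("wrist2.npz",im=im,d=d,K=K,T=T);np.savez("scene2.npz",im=im2,d=d2,K=K2,T=T2)
cv2.imwrite("pics/both2.png",np.hstack([cv2.resize(im,(400,300)),cv2.resize(im2[190:310,220:380],(400,300),interpolation=3)]))
for d,K,T,n in((d,K,T,"wrist"),(d2,K2,T2,"scene")):
    w=world(d,K,T);q=w.reshape(-1,3);q=q[np.isfinite(q[:,0])]
    h=q[(q[:,0]>.47)&(q[:,0]<.57)&(q[:,1]>-.29)&(q[:,1]<-.2)&(q[:,2]>.155)&(q[:,2]<.2)]
    a=np.array([.9063,-.4226]);s=(h[:,:2]-[.5,-.2405])@a;l=(h[:,:2]-[.5,-.2405])@[.4226,.9063]
    print(n,len(h))
    for lo in np.arange(-.028,.04,.004):
        m=(s>=lo)&(s<lo+.004)
        if m.sum(): print("  s%.3f"%lo,m.sum(),"lat %.4f"%l[m].mean(),"zmean %.4f zmax %.4f"%(h[m,2].mean(),h[m,2].max()))
    b=q[(np.hypot(q[:,0]-.441,q[:,1]+.213)<.03)&(q[:,2]<.2)&(q[:,2]>.12)];
    if len(b): print("weight",len(b),b.min(0).round(3),b.max(0).round(3),b.mean(0).round(4))
E
```

```text
t: 4.73
tool_pos: [0.4396, -0.2119, 0.2365]
tcp_rot: [[0.907, -0.421, -0.003], [-0.421, -0.907, 0.003], [-0.004, -0.001, -1.0]]
wrist_force: [0.5, 1.1, -3.6]
width: 0.137
gripper_force: 30.0
t 4.73 tcp [ 0.4396 -0.2119  0.2365] shift [ 1.9  0.5 35.5] turn [-0.1  0.3  0.1] w 0.137 gf 30.0 F [ 0.5  1.1 -3.6]
wrist 1325
  s-0.028 13 lat -0.0003 zmean 0.1824 zmax 0.1836
  s-0.024 49 lat -0.0003 zmean 0.1825 zmax 0.1850
  s-0.020 49 lat -0.0003 zmean 0.1792 zmax 0.1818
  s-0.016 48 lat -0.0003 zmean 0.1752 zmax 0.1778
  s-0.012 47 lat -0.0003 zmean 0.1711 zmax 0.1742
  s-0.008 47 lat -0.0003 zmean 0.1677 zmax 0.1708
  s-0.004 39 lat -0.0002 zmean 0.1673 zmax 0.1691
  s0.000 48 lat -0.0002 zmean 0.1688 zmax 0.1722
  s0.004 40 lat -0.0002 zmean 0.1706 zmax 0.1728
  s0.008 48 lat -0.0002 zmean 0.1725 zmax 0.1748
  s0.012 48 lat -0.0002 zmean 0.1744 zmax 0.1757
  s0.016 48 lat -0.0002 zmean 0.1753 zmax 0.1766
  s0.020 48 lat -0.0002 zmean 0.1751 zmax 0.1769
  s0.024 52 lat -0.0002 zmean 0.1752 zmax 0.1770
  s0.028 52 lat -0.0002 zmean 0.1751 zmax 0.1777
  s0.032 48 lat -0.0002 zmean 0.1753 zm
[... 307 characters left out ...]
12 11 lat -0.0004 zmean 0.1705 zmax 0.1739
  s-0.008 10 lat 0.0007 zmean 0.1658 zmax 0.1689
  s-0.004 6 lat 0.0000 zmean 0.1642 zmax 0.1670
  s0.000 4 lat -0.0013 zmean 0.1680 zmax 0.1698
  s0.004 6 lat -0.0003 zmean 0.1681 zmax 0.1696
  s0.008 6 lat 0.0003 zmean 0.1696 zmax 0.1714
  s0.012 5 lat -0.0010 zmean 0.1724 zmax 0.1737
  s0.016 7 lat -0.0005 zmean 0.1738 zmax 0.1756
  s0.020 8 lat 0.0004 zmean 0.1732 zmax 0.1759
  s0.024 8 lat 0.0004 zmean 0.1732 zmax 0.1757
  s0.028 5 lat -0.0001 zmean 0.1736 zmax 0.1744
  s0.032 10 lat -0.0000 zmean 0.1730 zmax 0.1751
  s0.036 5 lat -0.0004 zmean 0.1728 zmax 0.1745
weight 633 [ 0.419 -0.235  0.149] [ 0.462 -0.191  0.2  ] [ 0.4434 -0.2218  0.1776]
```

View pics/both2.png

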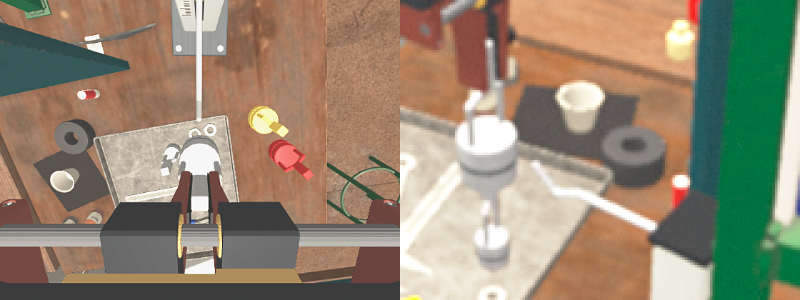

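The left half shows the held weight in line with the hook, whose tip is at (198,120). The right half shows it upright, with the body at (485,160) and the hook tip at (537,165). The hook is measured at its seat (0.497,-0.239), z 0.168, with the tip top at 0.185. Lowering to the threading height.

```bash
python3 -m inch '[{"hand":0,"translation":[0,0,10],"angular":[0,0,0]},{"hand":0,"translation":[0,0,22],"angular":[0,0,0]},{"hand":0,"translation":[0,0,32],"angular":[0,0,0]},{"hand":0,"translation":[0,0,36],"angular":[0,0,0]},{"hand":0,"translation":[0,0,36],"angular":[0,0,0]},{"hand":0,"translation":[0,0,36],"angular":[0,0,0]}]' 30
python3 - <<'E'
from h import *
to(.4973,-.2392,.201,-115)
im,d,K,T=grab("scene")
w=world(d,K,T);q=w.reshape(-1,3);q=q[np.isfinite(q[:,0])]
b=q[(np.hypot(q[:,0]-.441,q[:,1]+.213)<.03)&(q[:,2]<.2)&(q[:,2]>.105)]
# body top face & bar profile
print(len(b),b.min(0).round(4)); print(np.histogram(b[:,2],np.arange(.105,.201,.005)))
E
```

```text
t: 5.33
tool_pos: [0.4409, -0.2122, 0.2024]
tcp_rot: [[0.908, -0.42, -0.001], [-0.42, -0.908, 0.001], [-0.001, -0.0, -1.0]]
wrist_force: [0.5, -0.4, -4.4]
width: 0.137
gripper_force: 30.0
t 5.33 tcp [ 0.4409 -0.2122  0.2024] shift [62.6  0.9  1.3] turn [-0.   0.   0.2] w 0.137 gf 30.0 F [ 0.5 -0.4 -4.4]
715 [ 0.4199 -0.2364  0.1147]
(array([  0,   2,  34,  46,  46,  43,  55,  50,  52, 201,  69,  14,  15,
        10,  15,  17,  13,  27,   6]), array([0.105, 0.11 , 0.115, 0.12 , 0.125, 0.13 , 0.135, 0.14 , 0.145,
       0.15 , 0.155, 0.16 , 0.165, 0.17 , 0.175, 0.18 , 0.185, 0.19 ,
       0.195, 0.2  ]))
```

```bash
python3 -m inch '[{"hand":0,"translation":[6,0,1],"angular":[0,0,0]},{"hand":0,"translation":[16,0,1],"angular":[0,0,0]},{"hand":0,"translation":[28,0,1],"angular":[0,0,0]},{"hand":0,"translation":[40,0,1],"angular":[0,0,0]},{"hand":0,"translation":[52,0,1],"angular":[0,0,0]},{"hand":0,"translation":[60,0,1],"angular":[0,0,0]},{"hand":0,"translation":[62.5,0,1],"angular":[0,0,0]},{"hand":0,"translation":[62.5,0,1],"angular":[0,0,0]}]' 30
python3 - <<'E'
from h import *
to(.4973,-.2392,.178,-115)
im,d,K,T=grab("scene")
cv2.imwrite("pics/s3.png",cv2.resize(im[190:310,230:390],(640,480),interpolation=3))
E
```

```text
t: 6.05
tool_pos: [0.4986, -0.2394, 0.2015]
tcp_rot: [[0.907, -0.42, 0.0], [-0.42, -0.907, -0.0], [0.0, -0.0, -1.0]]
wrist_force: [-0.2, 0.4, -3.6]
width: 0.132
gripper_force: 30.0
t 6.05 tcp [ 0.4986 -0.2394  0.2015] shift [-1.3  0.3 23.5] turn [-0.  -0.   0.2] w 0.132 gf 30.0 F [-0.2  0.4 -3.6]
```

View pics/s3.png

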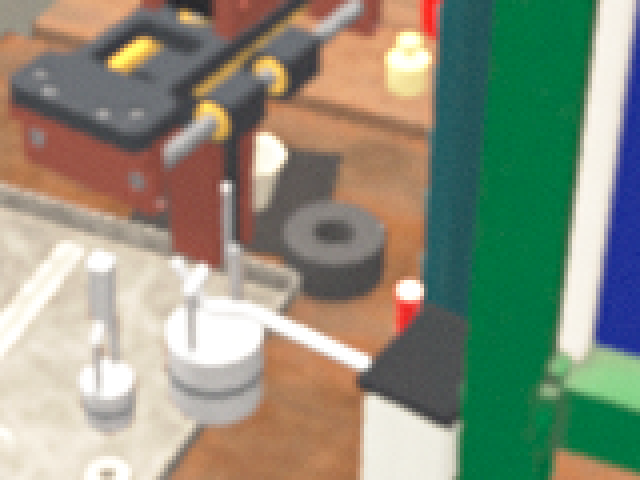

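The bar is over the hook: the tip shows at (180,265), left of the stirrup wire at (192,300), and the rod runs on to the column. Lowering slowly.

```bash
python3 -m inch '[{"hand":0,"translation":[-1,0,4],"angular":[0,0,0]},{"hand":0,"translation":[-1,0,8],"angular":[0,0,0]},{"hand":0,"translation":[-1,0,12],"angular":[0,0,0]},{"hand":0,"translation":[-1,0,16],"angular":[0,0,0]},{"hand":0,"translation":[-1,0,20],"angular":[0,0,0]},{"hand":0,"translation":[-1,0,24],"angular":[0,0,0]},{"hand":0,"translation":[-1,0,28],"angular":[0,0,0]},{"hand":0,"translation":[-1,0,32],"angular":[0,0,0]}]' 30
python3 - <<'E'
from h import *
to(.4973,-.2392,.155,-115)
E
```

```text
t: 6.77
tool_pos: [0.4967, -0.2384, 0.1694]
tcp_rot: [[0.907, -0.42, -0.0], [-0.42, -0.907, 0.0], [-0.0, -0.0, -1.0]]
wrist_force: [-0.2, 0.4, -0.9]
width: 0.134
gripper_force: 30.0
t 6.77 tcp [ 0.4967 -0.2384  0.1694] shift [ 0.9  0.5 14.4] turn [-0.   0.   0.2] w 0.134 gf 30.0 F [-0.2  0.4 -0.9]
```

```bash
python3 -m inch '[{"hand":0,"translation":[0,0,2],"angular":[0,0,0]},{"hand":0,"translation":[0,0,4],"angular":[0,0,0]},{"hand":0,"translation":[0,0,6],"angular":[0,0,0]},{"hand":0,"translation":[0,0,8],"angular":[0,0,0]},{"hand":0,"translation":[0,0,9],"angular":[0,0,0]},{"hand":0,"translation":[0,0,10],"angular":[0,0,0]},{"hand":0,"translation":[0,0,10],"angular":[0,0,0]},{"hand":0,"translation":[0,0,10],"angular":[0,0,0]}]' 30
python3 - <<'E'
from h import *
F=[]
for i in range(6):
    to(.4973,-.2392,.155,-115); F.append(r.get_obs()["wrist_force"])
    im,d,K,T=grab("scene")
print(np.mean(F,0))
w=world(d,K,T);q=w.reshape(-1,3);q=q[np.isfinite(q[:,0])]
h=q[(q[:,0]>.52)&(q[:,0]<.565)&(q[:,1]>-.275)&(q[:,1]<-.245)&(q[:,2]>.13)&(q[:,2]<.2)];print(len(h),"rod z",np.median(h[:,2]))
E
```

```text
t: 7.43
tool_pos: [0.4967, -0.2384, 0.1597]
tcp_rot: [[0.907, -0.42, -0.0], [-0.42, -0.907, 0.0], [-0.0, -0.0, -1.0]]
wrist_force: [-1.2, 0.8, 0.2]
width: 0.133
gripper_force: 30.0
t 7.43 tcp [ 0.4967 -0.2384  0.1597] shift [0.9 0.5 4.7] turn [-0.   0.   0.2] w 0.133 gf 30.0 F [-1.2  0.8  0.2]
t 7.48 tcp [ 0.4967 -0.2385  0.1598] shift [0.8 0.4 4.8] turn [-0.   0.   0.2] w 0.139 gf 30.0 F [-1.3 -0.4 -0.8]
t 7.53 tcp [ 0.4967 -0.2385  0.1598] shift [0.8 0.4 4.8] turn [-0.  -0.   0.1] w 0.133 gf 30.0 F [-0.9  0.6 -0.5]
t 7.58 tcp [ 0.4967 -0.2385  0.1598] shift [0.8 0.4 4.8] turn [-0.  -0.   0.1] w 0.137 gf 30.0 F [-1.3  0.8 -0.6]
t 7.63 tcp [ 0.4967 -0.2385  0.1598] shift [0.8 0.4 4.8] turn [-0.  -0.   0.2] w 0.137 gf 30.0 F [-0.3  0.5 -1.3]
t 7.68 tcp [ 0.4967 -0.2385  0.1597] shift [0.8 0.4 4.7] turn [-0.   0.   0.1] w 0.131 gf 30.0 F [-0.6 -0.  -0.3]
[-0.93229383  0.38891526 -0.54576706]
91 rod z 0.15560280206545996
```

The hook is drawn down about 18 mm with roughly 0.5 N still on the hand. Lowering 3 mm more, then letting go.

```bash
python3 -m inch '[{"hand":0,"translation":[0,0,1],"angular":[0,0,0]},{"hand":0,"translation":[0,0,2],"angular":[0,0,0]},{"hand":0,"translation":[0,0,3],"angular":[0,0,0]},{"hand":0,"translation":[0,0,3],"angular":[0,0,0]},{"hand":0,"translation":[0,0,3],"angular":[0,0,0]},{"hand":0,"translation":[0,0,3],"angular":[0,0,0]}]' 30
python3 - <<'E'
from h import *
F=[]
for i in range(8):
    F.append(r.get_obs()["wrist_force"]); im,d,K,T=grab("scene")
print(np.mean(F,0)); to(.4973,-.2392,.155,-115)
w=world(d,K,T);q=w.reshape(-1,3);q=q[np.isfinite(q[:,0])]
h=q[(q[:,0]>.52)&(q[:,0]<.565)&(q[:,1]>-.275)&(q[:,1]<-.245)&(q[:,2]>.13)&(q[:,2]<.2)];print(len(h),"rod z",np.median(h[:,2]))
E
```

```text
t: 8.23
tool_pos: [0.4968, -0.2385, 0.1566]
tcp_rot: [[0.907, -0.42, 0.0], [-0.42, -0.907, 0.0], [-0.0, -0.0, -1.0]]
wrist_force: [-1.0, 1.1, -0.7]
width: 0.133
gripper_force: 30.0
[-0.65821336  1.07152949 -0.20546534]
t 8.63 tcp [ 0.4968 -0.2385  0.1567] shift [0.8 0.4 1.7] turn [-0.  -0.   0.2] w 0.138 gf 30.0 F [-0.8  1.6 -0.9]
89 rod z 0.15214893532612306
```

```bash
python3 -m inch '[{"hand":16,"translation":[0,0,0],"angular":[0,0,0]},{"hand":20,"translation":[0,0,0],"angular":[0,0,0]},{"hand":26,"translation":[0,0,0],"angular":[0,0,0]},{"hand":34,"translation":[0,0,0],"angular":[0,0,0]},{"hand":50,"translation":[0,0,0],"angular":[0,0,0]},{"hand":60,"translation":[0,0,0],"angular":[0,0,0]},{"hand":60,"translation":[0,0,0],"angular":[0,0,0]},{"hand":60,"translation":[0,0,0],"angular":[0,0,0]}]' 10
python3 - <<'E'
from h import *
to(.4973,-.2392,.155,-115)
im,d,K,T=grab("scene")
cv2.imwrite("pics/s4.png",cv2.resize(im[190:310,230:390],(640,480),interpolation=3))
w=world(d,K,T);q=w.reshape(-1,3);q=q[np.isfinite(q[:,0])]
h=q[(q[:,0]>.52)&(q[:,0]<.565)&(q[:,1]>-.275)&(q[:,1]<-.245)&(q[:,2]>.13)&(q[:,2]<.2)];print(len(h),"rod z",np.median(h[:,2]))
E
```

```text
t: 9.3
tool_pos: [0.4968, -0.2385, 0.1567]
tcp_rot: [[0.907, -0.42, 0.0], [-0.42, -0.907, 0.0], [0.0, -0.0, -1.0]]
wrist_force: [0.5, -0.0, 0.1]
width: 0.585
gripper_force: 0.0
t 9.3 tcp [ 0.4968 -0.2385  0.1567] shift [0.8 0.4 1.7] turn [-0.  -0.   0.2] w 0.585 gf 0.0 F [ 0.5 -0.   0.1]
89 rod z 0.1511348281710828
```

View pics/s4.png

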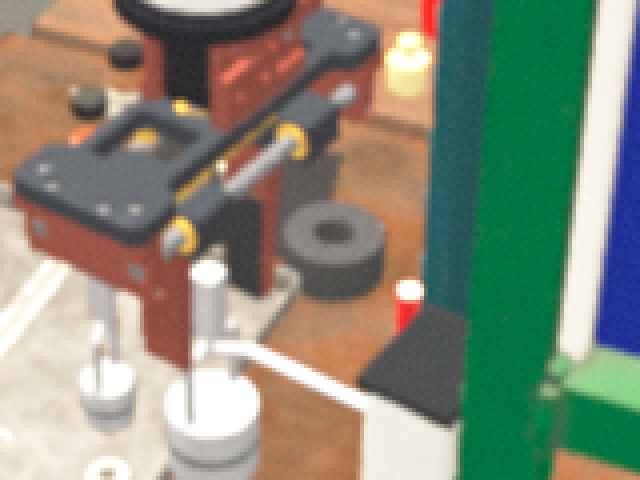

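The weight hangs upright, with its stem at (207,300) free between the opened fingers and the hook drawn down 22 mm. Drawing straight up.

```bash
python3 -m inch '[{"hand":60,"translation":[0,0,-8],"angular":[0,0,0]},{"hand":60,"translation":[0,0,-20],"angular":[0,0,0]},{"hand":60,"translation":[0,0,-40],"angular":[0,0,0]},{"hand":60,"translation":[0,0,-65],"angular":[0,0,0]},{"hand":60,"translation":[0,0,-90],"angular":[0,0,0]},{"hand":60,"translation":[0,0,-110],"angular":[0,0,0]},{"hand":60,"translation":[0,0,-110],"angular":[0,0,0]},{"hand":60,"translation":[0,0,-110],"angular":[0,0,0]}]'; python3 -m inch '[{"hand":60,"translation":[0,0,0],"angular":[0,0,0]},{"hand":60,"translation":[0,0,0],"angular":[0,0,0]},{"hand":60,"translation":[0,0,0],"angular":[0,0,0]},{"hand":60,"translation":[0,0,0],"angular":[0,0,0]},{"hand":60,"translation":[0,0,0],"angular":[0,0,0]},{"hand":60,"translation":[0,0,0],"angular":[0,0,0]},{"hand":60,"translation":[0,0,0],"angular":[0,0,0]},{"hand":60,"translation":[0,0,0],"angular":[0,0,0]}]'
python3 - <<'E'
from h import *
ims=[]
for i in range(4):
    im,d,K,T=grab("scene");ims.append(im)
    w=world(d,K,T);q=w.reshape(-1,3);q=q[np.isfinite(q[:,0])]
    h=q[(q[:,0]>.52)&(q[:,0]<.565)&(q[:,1]>-.275)&(q[:,1]<-.245)&(q[:,2]>.13)&(q[:,2]<.2)]
    s=q[(np.hypot(q[:,0]-.497,q[:,1]+.239)<.025)&(q[:,2]>.165)&(q[:,2]<.2)]
    b=q[(np.hypot(q[:,0]-.497,q[:,1]+.239)<.035)&(q[:,2]>.06)&(q[:,2]<.12)]
    print("rod z %.4f"%np.median(h[:,2]),"stem",s.mean(0).round(4),"body",b.mean(0).round(4),b.min(0).round(4))
cv2.imwrite("pics/s5.png",cv2.resize(im[190:310,230:390],(640,480),interpolation=3))
print(r.get_obs()["tool_pos"])
E
```

```text
t: 10.02
tool_pos: [0.4975, -0.2389, 0.2681]
tcp_rot: [[0.907, -0.42, 0.003], [-0.42, -0.907, -0.002], [0.003, 0.0, -1.0]]
wrist_force: [-0.1, -0.4, -1.0]
width: 0.603
gripper_force: 0.0
t: 10.68
tool_pos: [0.4967, -0.2385, 0.2665]
tcp_rot: [[0.907, -0.42, -0.0], [-0.42, -0.907, 0.0], [-0.0, -0.0, -1.0]]
wrist_force: [-0.5, -0.4, 1.3]
width: 0.591
gripper_force: 0.0
rod z 0.1513 stem [ 0.498  -0.2426  0.1786] body [ 0.4997 -0.2468  0.0972] [ 0.4756 -0.2615  0.068 ]
rod z 0.1512 stem [ 0.4979 -0.2428  0.1784] body [ 0.4997 -0.247   0.0972] [ 0.4755 -0.2611  0.0664]
rod z 0.1515 stem [ 0.498  -0.2429  0.1784] body [ 0.4996 -0.2469  0.0972] [ 0.4755 -0.2614  0.0676]
rod z 0.1514 stem [ 0.4979 -0.2426  0.1782] body [ 0.4997 -0.247   0.0971] [ 0.4753 -0.2618  0.0668]
[ 0.4967389  -0.2385099   0.26668601]
```

View pics/s5.png

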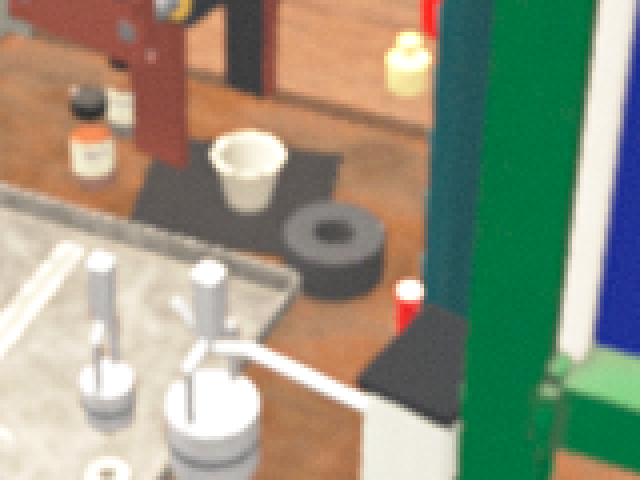

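The larger weight hangs upright and still (stem (208,300), hook 22 mm down), the smaller stands untouched at (108,395), and the gripper is clear above. Handing in.

```bash
python3 -c "
from plant import r
print(r.job_done())"
```

```text
the job is handed in; nothing more can be done
None
```

I handed the job in at about 11 s: the larger weight hangs upright and still on the scale's hook, which is drawn down about 22 mm; the smaller weight is untouched and the gripper is clear.

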